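# Pack up the fitter's chest after a job on the boiler

## Task

Pack up the tool chest: tip the fittings out of the tray into the large compartment, put the loose valves into the small one, and set the empty tray back upright in the middle of its mat; any fitting that misses goes in as well. When all is in, push the drawer fully home, then lower the lid until it is shut, and only then press the catch down flat to clamp it. Leave the other things on the bench where they are.

Things in the scene. Friction and masses are not known exactly. Their poses are not given: they have to be found in the camera images.
- chest: fixed steel tool chest: 180 mm deep (own x, front at -x), 280 wide (own y), 132 high to the rim; origin: middle of its underside. On top an open well, floor 68 mm above the bench, own x -86 to +86 mm; a divider (top at 126 mm) splits it into a large compartment, own y -14 to +136 mm, and a small one, own y -136 to -18 mm. Drawer below, lid hinged at the back, catch in mid front
- drawer (a joint): how far the drawer stands out of the chest's front, m: 0 shut, starts at 0.06 to 0.085, at most 0.12; slides with about 2 N
- drawer_handle (a point): middle of the drawer's straight bar handle, an 11 mm round bar 120 mm long along the chest's y, 35 mm in front of the drawer's face, 43 mm above the bench
- lid (a joint): angle of the lid, rad: 0 shut, 1.57 upright, starts at 1.45 to 1.65, at most 1.9. A stiff hinge: it stays where it is left at any angle and takes some 2 to 4 N at the edge to lower
- lid_edge (a point): middle of the lid's free edge, half way through its 10 mm thickness, 180 mm from the hinge; the hinge line runs along the chest's y at own x = +90 mm, 133 mm above the bench; on the shut lid this edge is the front edge, 138 mm above the bench, and the lid's top is at 143 mm
- catch (a joint): angle of the catch's lever, rad: 0 clamped (flat against the chest's front, pointing down), 1.57 standing straight out, starts at 1.1 to 1.5, at most 1.9. It stays where it is left and takes some 2 to 3 N at the tip to move. A wire loop on it hooks over the lid's edge by itself as the lever goes down
- catch_tip (a point): near the free end of the lever, on its outer face, 44 mm from the pivot; the pivot is at the chest's own x = -94 mm, y = 0, 108 mm above the bench, its axis along the chest's y; the lever is a plate 22 mm wide and 48 mm long
- mat: fixed black rubber mat, 210 x 210 x 3 mm; origin at the middle of its underside (bench level)
- tray: galvanised pouring tray, 250 g: flat floor 118 (own x) x 124 mm (own y), back wall 40 mm high at -x, side walls 38 mm; at +x no wall but a low lip over which it is emptied, outer edge 89 mm from the origin along +x, 9 mm up (13 degree rise). Brass slides on it from some 15 to 20 degrees. Origin: middle of the flat floor's underside. Starts on the mat, lip roughly towards the robot
- tray_handle (a point): middle of the tray's fixed grip, 88 mm straight above the tray's origin; axes as the tray's. The grip is a level wooden bar 12 mm thick (tray x), 26 mm high, 116 mm long along tray y, between two upright straps
- coupling1: brass straight coupling for 15 mm pipe: two hexagon nuts on a short body, 44 mm long (own x) and 26 mm across, 55 g; origin at the middle of its underside as it lies at the start. Starts in the tray. May be absent (None)
- coupling2: brass straight coupling for 15 mm pipe: two hexagon nuts on a short body, 44 mm long (own x) and 26 mm across, 55 g; origin at the middle of its underside as it lies at the start. Starts in the tray. May be absent (None)
- coupling3: brass straight coupling for 15 mm pipe: two hexagon nuts on a short body, 44 mm long (own x) and 26 mm across, 55 g; origin at the middle of its underside as it lies at the start. Starts in the tray. May be absent (None)
- coupling4: brass straight coupling for 15 mm pipe: two hexagon nuts on a short body, 44 mm long (own x) and 26 mm across, 55 g; origin at the middle of its underside as it lies at the start. Starts in the tray. May be absent (None)
- elbow1: brass elbow for 15 mm pipe: L shape, 38 x 38 mm overall, 26 mm thick (own z), 55 g; origin at the middle of the underside of that square. One leg, along own x, is the strip y -19 to +6 mm; the other, along own y, the strip x -19 to +6 mm. Starts in the tray. May be absent (None)
- elbow2: brass elbow for 15 mm pipe: L shape, 38 x 38 mm overall, 26 mm thick (own z), 55 g; origin at the middle of the underside of that square. One leg, along own x, is the strip y -19 to +6 mm; the other, along own y, the strip x -19 to +6 mm. Starts in the tray. May be absent (None)
- valve1: loose ball valve standing on the bench: brass body 64 mm long (own x), 30 wide, 28 high, and above it on a thin stem a flat steel butterfly handle 44 mm long (own x), 12 mm thick (own y), which fills z 40 to 55 mm; origin at the middle of the underside; 150 g. May be absent (None)
- valve2: loose ball valve standing on the bench: brass body 64 mm long (own x), 30 wide, 28 high, and above it on a thin stem a flat steel butterfly handle 44 mm long (own x), 12 mm thick (own y), which fills z 40 to 55 mm; origin at the middle of the underside; 150 g. May be absent (None)
- valve3: loose ball valve standing on the bench: brass body 64 mm long (own x), 30 wide, 28 high, and above it on a thin stem a flat steel butterfly handle 44 mm long (own x), 12 mm thick (own y), which fills z 40 to 55 mm; origin at the middle of the underside; 150 g. May be absent (None)
- valve4: loose ball valve standing on the bench: brass body 64 mm long (own x), 30 wide, 28 high, and above it on a thin stem a flat steel butterfly handle 44 mm long (own x), 12 mm thick (own y), which fills z 40 to 55 mm; origin at the middle of the underside; 150 g. May be absent (None)
- tape_measure: bystander: black tape measure lying on its side, 68 x 62 mm, 30 mm high, 350 g
- paste_jar: bystander: jar of jointing paste, 62 mm across, 65 mm high
- screwdriver: bystander: screwdriver lying along its own x
- spanner: bystander: spanner lying along its own x
Things that resemble listed ones, but are neither listed nor needed, are in the scene too. Leave any pink look-alike of the elbow1 alone.

How it is judged:
On the way, in this order (a step that is already met when the one before it is completed fails the run):
1. the tray is tipped (more than 29 degrees) above the chest (angle between tray's own z axis and vertical above 0.5 rad and x of tray in the frame of chest between -0.18 and 0.18 m and y of tray in the frame of chest between -0.12 and 0.24 m and z of tray in the frame of chest above 0.1 m), for 0.1 s.
2. every fitting is in the large compartment, every valve in the small one, and the drawer is shut to within 6 mm (x of coupling1 in the frame of chest between -0.086 and 0.086 m and y of coupling1 in the frame of chest between -0.014 and 0.136 m and z of coupling1 in the frame of chest between 0.058 and 0.132 m and x of coupling2 in the frame of chest between -0.086 and 0.086 m and y of coupling2 in the frame of chest between -0.014 and 0.136 m and z of coupling2 in the frame of chest between 0.058 and 0.132 m and x of coupling3 in the frame of chest between -0.086 and 0.086 m and y of coupling3 in the frame of chest between -0.014 and 0.136 m and z of coupling3 in the frame of chest between 0.058 and 0.132 m and x of coupling4 in the frame of chest between -0.086 and 0.086 m and y of coupling4 in the frame of chest between -0.014 and 0.136 m and z of coupling4 in the frame of chest between 0.058 and 0.132 m and x of elbow1 in the frame of chest between -0.086 and 0.086 m and y of elbow1 in the frame of chest between -0.014 and 0.136 m and z of elbow1 in the frame of chest between 0.058 and 0.132 m and x of elbow2 in the frame of chest between -0.086 and 0.086 m and y of elbow2 in the frame of chest between -0.014 and 0.136 m and z of elbow2 in the frame of chest between 0.058 and 0.132 m and x of valve1 in the frame of chest between -0.086 and 0.086 m and y of valve1 in the frame of chest between -0.136 and -0.018 m and z of valve1 in the frame of chest between 0.058 and 0.132 m and x of valve2 in the frame of chest between -0.086 and 0.086 m and y of valve2 in the frame of chest between -0.136 and -0.018 m and z of valve2 in the frame of chest between 0.058 and 0.132 m and x of valve3 in the frame of chest between -0.086 and 0.086 m and y of valve3 in the frame of chest between -0.136 and -0.018 m and z of valve3 in the frame of chest between 0.058 and 0.132 m and x of valve4 in the frame of chest between -0.086 and 0.086 m and y of valve4 in the frame of chest between -0.136 and -0.018 m and z of valve4 in the frame of chest between 0.058 and 0.132 m and value of joint drawer below 0.006 m), for 0.2 s.
3. the lid is shut to within 0.05 rad (value of joint lid below 0.05 rad), for 0.2 s.
4. the catch is clamped down to within 0.12 rad (value of joint catch below 0.12 rad), for 0.2 s.
At the end, for the whole second after the job is handed in: Every fitting lies in the large compartment and every valve in the small one, below the rim; the drawer is shut to 6 mm, the lid to 0.05 rad and the catch to 0.12 rad; the tray stands upright (within 0.08 rad) and at rest on the mat, its middle within 60 mm of the mat's middle (all of step 2 and value of joint lid below 0.05 rad and value of joint catch below 0.12 rad and horizontal distance between tray and mat below 0.06 m and z of tray in the frame of mat below 0.012 m and angle between tray's own z axis and vertical below 0.08 rad and linear speed of tray below 0.03 m/s); the robot touches nothing.
It fails at once if a bystander (tape measure, paste jar, screwdriver, spanner) is moved by more than 40 mm (distance of any of tape_measure, paste_jar, screwdriver, spanner from where it was at the start of the episode above 0.04 m).
Of coupling1, coupling2, coupling3, coupling4, elbow1, elbow2 only 4 to 6 are there at a start; the rules pass over those that are not, and their reading is None.
Of valve1, valve2, valve3, valve4 only 3 to 4 are there at a start; the rules pass over those that are not, and their reading is None.
At some moment in a run one of valve1, valve2, valve3, valve4 may be knocked a few centimetres aside while the robot is not near it.
It also fails if it takes over 208 s, if anything falls off the work surface, if the arm or the gripper's body presses on something with over 40 N, if the wrist force passes 120 N, or if a joint passes its speed limit or range.

## Robot

A 6-joint arm with a two-finger parallel gripper is mounted at the origin on the work surface. World frame = base frame: x ahead of the robot, y to its left, z up, the work surface at z = 0. Lengths are in m, angles in rad, forces in N, time in s.
With the tool pointing down it reaches from about 0.275 to 0.825 m from the base axis. Payload 4.9 kg.
Tool frame: the origin (TCP) lies midway between the tips of the shut fingers; the grasp point (between the pads) lies 19 mm behind it (bot.grip_depth is the distance from the TCP to the grasp point, in m); y points along the fingers, x is the direction in which the jaws open and shut, and the axes are right-handed (so a half turn about y gives the same grasp; the last joint's range is limited). The gripper opens to 85 mm and grips with 20 to 120 N. Pads are 22 mm wide; open, the fingers measure 114 mm over their backs; the gripper's body (76 mm by 85 mm) begins 54 mm behind the grasp point. The pads swing forward as they close: fully open they stand 13 mm farther back than shut.
Start: joints at [-1.408, 0.326, -0.193, 1.052, 0, 1.437], TCP at [0.161, -0.526, 0.231] pointing down, gripper open.
Joint ranges: [-2.65, 2.65], [-0.97, 1.79], [-1.3, 1.35], [-1.93, 2.1], [-1.47, 1.37], [-3.14, 3.14]. Speed limits (rad/s): [2.57, 2.57, 3.14, 3.14, 3.14, 3.14].

## Interface

Orientations are given as a unit quaternion [w, x, y, z].
In Python, from cell import bot gives the robot as it stands. Calls block until the motion is done:
- bot.move_pose(position, orientation): joint-space move of the TCP to a pose.
- bot.move_linear(position, speed=0.15, rotation=None, until_force=None): straight line of the TCP; rotation=None keeps the orientation; speed is the mean speed in m/s. With until_force (N) it stops when the force on the tool has changed by that much, and returns True; else False.
- bot.goto_joints(angles): joint-space move.
- bot.set_gripper(opening, grasp_force=None): opening from 0.0 (shut) to 1.0 (fully open); grasp_force is the grip in N (None keeps the last); returns when the fingers have stopped.
- bot.wait(seconds).
- bot.solve_ik(position, orientation): joint angles nearest the present ones, or None.
- bot.camera(name): name is "scene" or "top"; returns the picture (400x640x3 uint8, red, green, blue); there is no depth.
- bot.calibration(name): a dict with "mtx" (3x3 intrinsics, pixels), "k1" (the pictures are not rectified: a ray, as slopes to the right and down, at radius r is drawn at 1 + k1 r^2 times it, then the intrinsics apply), "extrinsics" (4x4, takes a point from world to camera coordinates). Camera axes: x right, y down, z forward; pixel columns grow to the right and rows downward; lengths in m; the calibration is good to about 2 mm. A picture is of the moment at which its call begins. calibration takes no time and is no camera call.
A pose or a line that the arm cannot do raises bot.PlanningError and nothing moves.
- bot.close_job(): hands the job in, once; it reports no verdict.
Trained networks look in the newest picture that a camera, given by its name, has taken for a name from the list of things; names that differ only in an ending like _2 or _b are one class to them, and where a whole thing is asked for, a point or a joint stands for the part that bears it (a point fixed in the world has none). Each returns a list of dicts, best first, with "confidence" (0 to 1); they miss things now and then, are a little off and sometimes report something else, mostly with a low value. They report only what shows in the picture. A call takes as long as a camera call. They do not tell look-alikes from the thing itself.
- bot.search_frame(camera, thing): "bbox" ([left, top, width, height] in pixels, round what is visible of it).
Readings, each from a call of its own:
- bot.read_clock(): time.
- bot.read_joint_positions(): joint angles.
- bot.read_joint_vel(): joint speeds.
- bot.read_joint_efforts(): joint torques, N m.
- bot.read_position(): TCP position.
- bot.read_tool_rot(): TCP orientation.
- bot.read_ft_force(): force on the tool from outside, world axes, zero at the start.
- bot.read_moment(): the same for the moment, N m.
- bot.read_gripper_width(): opening from 0.0 (shut) to 1.0 (fully open).
Only numpy, scipy, OpenCV 4.12 (cv2) and the standard library are available. Lean on these libraries where they do the work, as an engineer would, in place of code of your own. Each camera call takes 0.05 s, during which the arm holds its last target.

## Working session

There is one attempt and no reset: what is moved stays moved. The work goes in short steps, each a Python script; the robot and the scene stay as the last script left them, time stands still between calls to the robot, and variables do not carry over. Pictures are saved under pics/ and viewed, and the job is handed in when it is done.

```bash
ls; mkdir -p pics
python3 - <<'E'
from cell import bot
import cv2,numpy as np
for n in ("scene","top"):
    im=bot.camera(n); cv2.imwrite(f"pics/{n}0.png",im[:,:,::-1])
    c=bot.calibration(n); print(n,c)
print(bot.read_clock(),bot.grip_depth,bot.read_tool_rot())
E
```

```text
pics
scene {'mtx': array([[504.56700328,   0.        , 315.26147434],
       [  0.        , 504.56700328, 199.70437101],
       [  0.        ,   0.        ,   1.        ]]), 'k1': 0.0474861078327433, 'extrinsics': array([[ 0.2711679 ,  0.96243857,  0.01341542, -0.13419273],
       [ 0.79851698, -0.21715696, -0.56143876, -0.3952291 ],
       [-0.53743707,  0.16295661, -0.82740954,  1.72701576],
       [ 0.        ,  0.        ,  0.        ,  1.        ]])}
top {'mtx': array([[458.22966158,   0.        , 325.06085399],
       [  0.        , 458.22966158, 209.68563312],
       [  0.        ,   0.        ,   1.        ]]), 'k1': -0.05907777519919397, 'extrinsics': array([[ 0.02645887, -0.9995167 ,  0.01631852, -0.02292414],
       [-0.9871973 , -0.02869439, -0.15690166,  0.53641267],
       [ 0.15729408, -0.01195815, -0.98747941,  1.09638862],
       [ 0.        ,  0.        ,  0.        ,  1.        ]])}
0.1 0.0187 [ 0.56881505 -0.56805624  0.42095973 -0.42018384]
```

View pics/scene0.png

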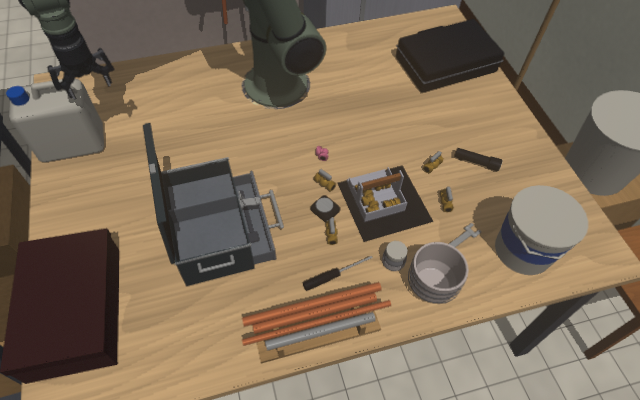

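View pics/top0.png

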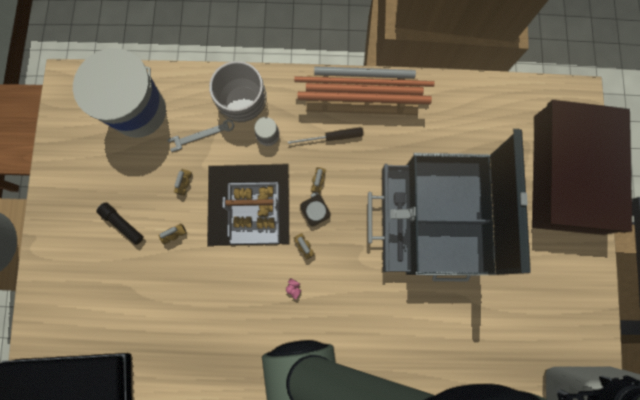

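```bash
cat > h.py <<'E'
from cell import bot
import cv2,numpy as np
from scipy.spatial.transform import Rotation as R
from scipy.optimize import least_squares
C={n:bot.calibration(n) for n in("scene","top")}
def D(n): return np.array([C[n]['k1'],0,0,0])
def proj(n,P):
    P=np.atleast_2d(P).astype(float);E=C[n]['extrinsics']
    return cv2.projectPoints(P,cv2.Rodrigues(E[:3,:3])[0],E[:3,3],C[n]['mtx'],D(n))[0][:,0]
def px(n,uv,z):
    uv=np.atleast_2d(uv).astype(float)
    q=cv2.undistortPoints(uv[:,None],C[n]['mtx'],D(n))[:,0]
    E=C[n]['extrinsics'];Rt=E[:3,:3].T;c=-Rt@E[:3,3]
    d=np.c_[q,np.ones(len(q))]@Rt.T
    return c+d*((z-c[2])/d[:,2])[:,None]
def pic(n,name,crop=None,s=1):
    im=bot.camera(n)
    save(im,name,crop,s);return im
def save(im,name,crop=None,s=1):
    if crop: l,t,r,b=crop; im=im[t:b,l:r]
    im=cv2.resize(im,None,fx=s,fy=s,interpolation=cv2.INTER_CUBIC)
    cv2.imwrite(f"pics/{name}.png",im[:,:,::-1])
def q(Rm): x=R.from_matrix(Rm).as_quat(); return [x[3],x[0],x[1],x[2]]
def down(yaw):
    """tool pointing down (y=-z), jaw axis x at world yaw"""
    x=np.array([np.cos(yaw),np.sin(yaw),0]);y=np.array([0,0,-1.])
    return q(np.c_[x,y,np.cross(x,y)])
E
python3 - <<'E'
from h import *
t=pic("top","topA",(150,140,350,310),4)
pic("scene","sceneA",(280,130,480,280),4)
save(t,"topB",(350,110,550,350),2.5)
for n in("top","scene"):
  for th in("valve1","coupling1","elbow1","tray","mat","chest","tray_handle","drawer_handle","lid_edge","catch_tip","tape_measure","paste_jar","screwdriver","spanner"):
    r=bot.search_frame(n,th)
    print(n,th,[(np.round(d['bbox']).astype(int).tolist(),round(d['confidence'],2)) for d in r])
E
```

```text
top valve1 [([296, 234, 19, 24], 0.73), ([390, 205, 29, 14], 0.67), ([306, 167, 19, 27], 0.66), ([158, 223, 29, 21], 0.66), ([173, 168, 17, 29], 0.57)]
top coupling1 [([258, 218, 15, 13], 0.73), ([232, 214, 22, 16], 0.61), ([232, 189, 20, 9], 0.49)]
top elbow1 [([287, 279, 15, 21], 0.69), ([260, 183, 15, 16], 0.56), ([258, 201, 14, 14], 0.54), ([300, 191, 30, 35], 0.24)]
top tray [([259, 186, 15, 13], 0.74), ([221, 183, 59, 62], 0.61)]
top mat [([206, 162, 84, 87], 0.66), ([224, 182, 57, 63], 0.64)]
top chest [([254, 117, 26, 28], 0.58), ([261, 187, 15, 13], 0.23)]
top tray_handle [([222, 182, 59, 66], 0.91), ([488, 128, 42, 148], 0.19)]
top drawer_handle [([366, 168, 45, 106], 0.83), ([366, 132, 163, 150], 0.41), ([390, 205, 26, 13], 0.4), ([222, 180, 57, 64], 0.27)]
top lid_edge [([492, 125, 39, 149], 0.56)]
top catch_tip [([390, 204, 27, 13], 0.66)]
top tape_measure [([302, 190, 29, 37], 0.74)]
top paste_jar [([251, 116, 26, 31], 0.7), ([175, 169, 15, 24], 0.18)]
top screwdriver [([292, 127, 70, 14], 0.88), ([224, 183, 56, 62], 0.53), ([255, 202, 19, 15], 0.41), ([308, 168, 17, 24
[... 217 characters left out ...]
), ([377, 185, 13, 6], 0.55)]
scene elbow1 [([356, 190, 17, 18], 0.6), ([234, 175, 51, 87], 0.34)]
scene tray [([347, 171, 62, 50], 0.97)]
scene mat [([336, 170, 96, 70], 0.76)]
scene chest [([145, 123, 139, 163], 0.69), ([322, 219, 19, 27], 0.57)]
scene tray_handle [([348, 169, 58, 54], 0.82)]
scene drawer_handle [([232, 174, 53, 88], 0.85)]
scene lid_edge [([143, 126, 35, 136], 0.91), ([381, 240, 30, 28], 0.16)]
scene catch_tip [([239, 196, 20, 11], 0.67)]
scene tape_measure [([312, 195, 27, 29], 0.55)]
scene paste_jar [([382, 239, 26, 32], 0.89)]
scene screwdriver [([303, 257, 70, 34], 0.92)]
scene spanner [([448, 221, 37, 22], 0.73), ([368, 201, 12, 11], 0.7), ([241, 191, 21, 16], 0.19)]
```

```bash
python3 -c "
from h import *
for n in ('top',):
  print(px('top',[[182,182],[172,234],[318,180],[304,247]],0.05).round(3))
  print(px('top',[[383,166],[388,273],[490,155],[494,274]],0.132).round(3))
  print(px('top',[[208,168],[287,164],[289,245],[208,246]],0.003).round(3), bot.read_clock())
"
```

```text
[[0.595 0.351 0.05 ]
 [0.464 0.366 0.05 ]
 [0.61  0.012 0.05 ]
 [0.442 0.041 0.05 ]]
[[ 0.63  -0.139  0.132]
 [ 0.383 -0.152  0.132]
 [ 0.665 -0.394  0.132]
 [ 0.386 -0.395  0.132]]
[[0.644 0.3   0.003]
 [0.661 0.094 0.003]
 [0.45  0.081 0.003]
 [0.441 0.286 0.003]] 1.6
```

View pics/topA.png

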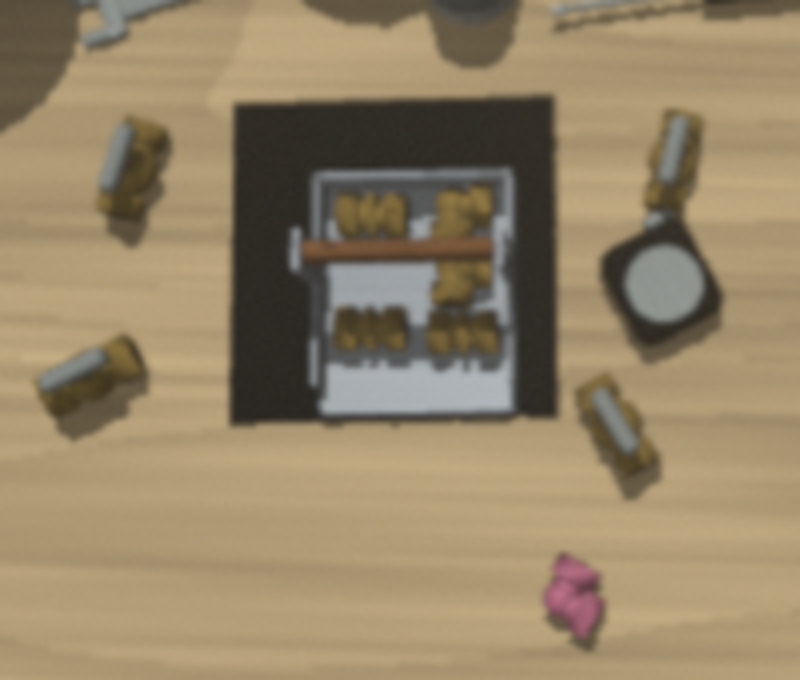

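View pics/sceneA.png

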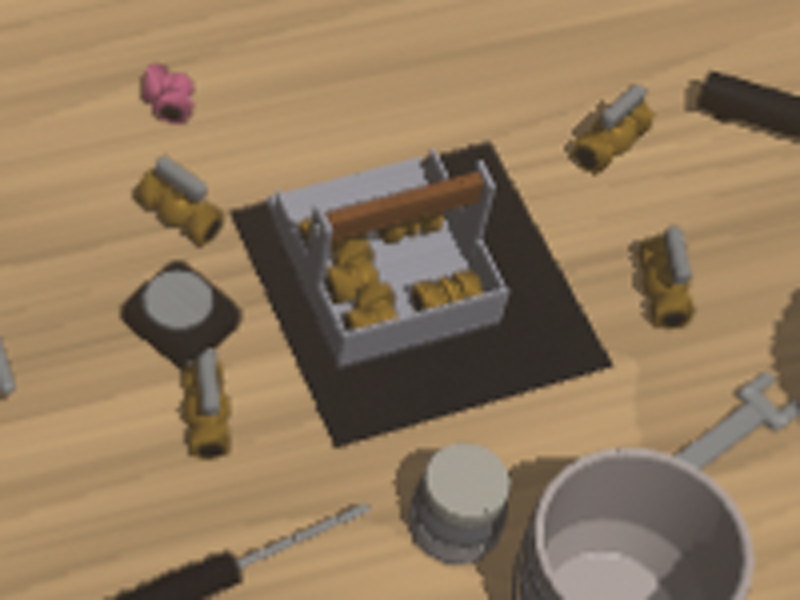

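View pics/topB.png

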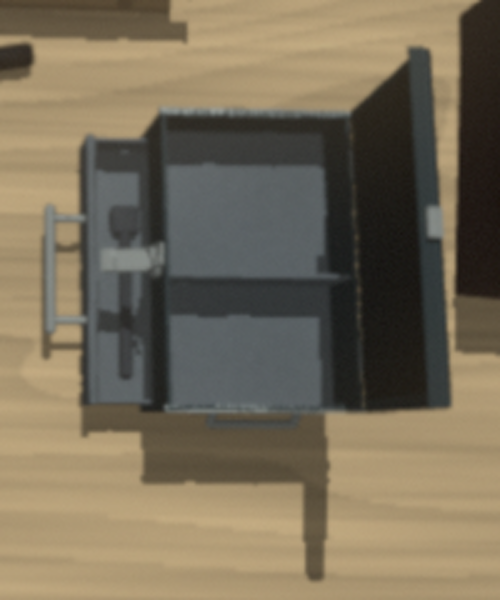

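Run:
```python
from h import *
t=pic("scene","sceneB",(130,110,300,300),3.1)
t=pic("top","topC",(360,120,540,290),4.4)
print(px('top',[[414,154],[414,274],[490.8,154.8]],0.132).round(3))
```

```text
[[ 0.661 -0.212  0.132]
 [ 0.382 -0.211  0.132]
 [ 0.666 -0.396  0.132]]
```

View pics/sceneB.png

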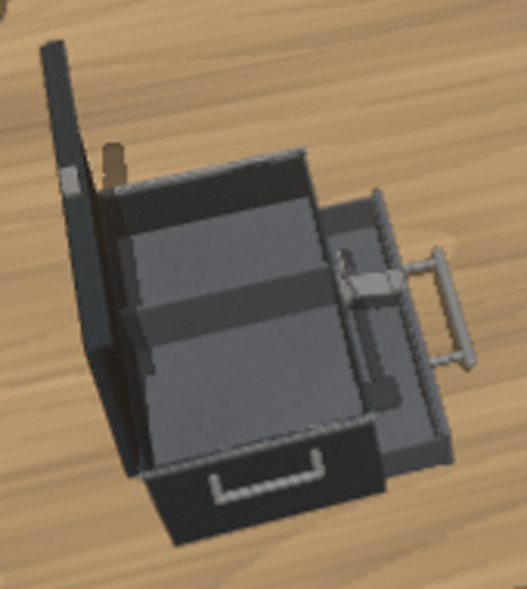

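View pics/topC.png

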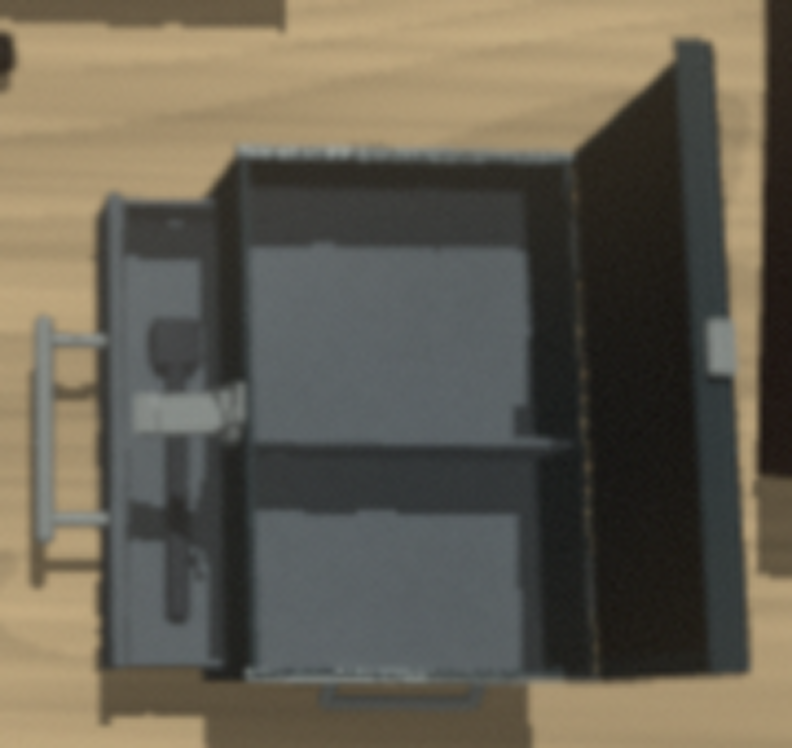

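Run:
```python
from h import *
obs=[("top",(413.9,154.1),(-.09,.14,.132)),("top",(414.5,273.6),(-.09,-.14,.132)),("top",(490.2,155.2),(.09,.14,.132)),("top",(495.7,273.9),(.09,-.14,.132)),("top",(416.8,220.7),(-.086,-.016,.126)),
("scene",(228.4,159),(-.09,-.14,.132)),("scene",(252.6,243.9),(-.09,.14,.132)),("scene",(175.2,261.6),(.09,.14,.132)),("scene",(167,171.3),(.09,-.14,.132))]
def W(p,P):
    c,s=np.cos(p[2]),np.sin(p[2]);P=np.atleast_2d(P)
    return np.c_[p[0]+c*P[:,0]-s*P[:,1],p[1]+s*P[:,0]+c*P[:,1],P[:,2]]
def f(p): return np.concatenate([proj(n,W(p,P))[0]-uv for n,uv,P in obs])
r=least_squares(f,[.52,-.3,-1.57],loss='soft_l1')
print(r.x,np.round(f(r.x).reshape(-1,2),1))
# handle: z .043 center and lid edge
hh=px('top',np.array([[43,318],[43,540]])/4.4+[360,120],.043+.005);print(hh)
def inv(p,P):
    c,s=np.cos(p[2]),np.sin(p[2]);d=np.atleast_2d(P)[:,:2]-p[:2];return np.c_[d@[c,s],d@[-s,c]]
print('handle own',inv(r.x,hh))
# catch tip & lid angle fit
for a in (1.1,1.2,1.3,1.4,1.5):
    print(a,[ (proj(n,W(r.x,[[-.094-.048*np.sin(a),0,.108-.048*np.cos(a)]]))[0]).round(1).tolist() for n in C])
for a in (1.45,1.5,1.55,1.6,1.65):
    print('lid',a,[ proj(n,W(r.x,[[.09-.18*np.cos(a)-.005*np.sin(a)*-1,y,.133+.18*np.sin(a)+.005*np.cos(a)] for y in(-.14,.14)])).round(1).tolist() for n in C])
# mat
m=px('top',[[208,163.8],[288.8,163.8],[289.3,244.5],[207.5,246.3]],.003);print(m.round(3),m.mean(0))
m=px('top',np.array([[234,104],[553,97],[556,415],[230,425]])/4+[150,140],.003);print(m.round(3),m.mean(0))
m=px('scene',np.array([[233,212],[490,141],[610,365],[336,446]])/4+[280,130],.003);print(m.round(3),m.mean(0))
```

```text
[ 0.52383012 -0.30387523 -1.56014157] [[ 0.2 -0.9]
 [ 1.4 -0. ]
 [-0.8 -0.1]
 [-1.4  0.6]
 [-0.5 -1.3]
 [ 0.3 -2.2]
 [-2.  -0.5]
 [ 0.4  0.2]
 [-5.5 -0.3]]
[[ 0.58317134 -0.11828426  0.048     ]
 [ 0.45717072 -0.11970974  0.048     ]]
handle own [[-0.18494818  0.06131524]
 [-0.18486526 -0.06469342]]
1.1 [[258.2, 203.4], [391.6, 214.7]]
1.2 [[258.8, 202.3], [391.1, 214.4]]
1.3 [[259.3, 201.2], [390.8, 214.1]]
1.4 [[259.5, 200.1], [390.6, 213.8]]
1.5 [[259.6, 199.1], [390.7, 213.5]]
lid 1.45 [[[150.3, 123.1], [165.1, 219.8]], [[521.8, 272.6], [514.4, 130.0]]]
lid 1.5 [[[146.3, 123.6], [160.6, 220.7]], [[526.6, 272.6], [518.9, 130.0]]]
lid 1.55 [[[142.4, 124.3], [156.1, 221.7]], [[531.2, 272.7], [523.4, 130.1]]]
lid 1.6 [[[138.5, 125.2], [151.7, 222.8]], [[535.8, 272.7], [527.7, 130.3]]]
lid 1.65 [[[134.6, 126.1], [147.3, 224.0]], [[540.2, 272.8], [531.9, 130.6]]]
[[0.656 0.301 0.003]
 [0.662 0.089 0.003]
 [0.451 0.08  0.003]
 [0.44  0.288 0.003]] [0.55218598 0.18944022 0.003     ]
[[0.65  0.299 0.003]
 [0.661 0.091 0.003]
 [0.453 0.081 0.003]
 [0.44  0.288 0.003]] [0.55090669 0.18956719 0.003     ]
[[0.457 0.081 0.003]
 [0.445 0.289 0.003]
 [0.654 0.297 0.003]
 [0.665 0.091 0.003]] [0.55520734 0.18955624 0.003     ]
```

Run:
```python
from h import *
a=px('top',np.array([[304,251],[491,248]])/4+[150,140],.1);print(a.round(4),a.mean(0))
b=px('scene',np.array([[330,222],[487,183]])/4+[280,130],.091);print(b.round(4),b.mean(0))
# floor-lip corner points etc.
c=px('top',np.array([[320,413],[514,412]])/4+[150,140],.012);print('lip',c.round(4),c.mean(0))
c=px('top',np.array([[313,173],[512,170]])/4+[150,140],.043);print('back',c.round(4),c.mean(0))
# valves handle tops
v=dict(A=[[128,121],[107,186]],B=[[44,386],[104,350]],C=[[681,116],[667,178]],D=[[600,390],[633,448]])
for k,e in v.items():
    e=px('top',np.array(e)/4+[150,140],.055); d=e[1]-e[0]; print(k,e.mean(0).round(4),np.degrees(np.arctan2(d[1],d[0])).round(1),np.linalg.norm(d))
s=dict(C=[[206,352],[208,408]],D=[[165,160],[200,192]],B=[[610,120],[643,91]],A=[[673,232],[683,275]])
for k,e in s.items():
    e=px('scene',np.array(e)/4+[280,130],.05); d=e[1]-e[0]; print(k,e.mean(0).round(4),np.degrees(np.arctan2(d[1],d[0])).round(1),np.linalg.norm(d))
# tape
print(proj('top',[[.53,.016,.03]]))
```

```text
[[0.5375 0.2271 0.1   ]
 [0.5425 0.1167 0.1   ]] [0.53997352 0.17186891 0.1       ]
[[0.5428 0.1194 0.091 ]
 [0.5397 0.235  0.091 ]] [0.54126704 0.17720176 0.091     ]
lip [[0.4491 0.229  0.012 ]
 [0.4533 0.1067 0.012 ]] [0.4511518  0.16788374 0.012     ]
back [[0.5968 0.2363 0.043 ]
 [0.6023 0.1117 0.043 ]] [0.59953309 0.17398528 0.043     ]
A [0.6032 0.3565 0.055 ] 166.7 0.04284445376840067
B [0.4686 0.373  0.055 ] -56.7 0.04215533176390039
C [0.6173 0.0106 0.055 ] 169.2 0.04045923429843651
D [0.4473 0.0407 0.055 ] -148.6 0.04061877855312769
C [0.6179 0.0107 0.05  ] -15.0 0.04393092891205478
D [0.4492 0.0431 0.05  ] 25.3 0.03784018693682943
B [0.4727 0.3776 0.05  ] 119.0 0.039340842418324855
A [0.6054 0.359  0.05  ] -13.4 0.03673835169329871
[[315.33672878 212.88612009]]
```

```bash
cat >> h.py <<'E'
CH=np.array([0.5238,-0.3039,-1.5601])
def W(P,p=CH):
    c,s=np.cos(p[2]),np.sin(p[2]);P=np.asarray(P,float)
    return np.array([p[0]+c*P[0]-s*P[1],p[1]+s*P[0]+c*P[1],P[2]])
def orient(d,x):
    """tool y along d, jaw axis x (orthogonalised)"""
    d=np.array(d,float);d/=np.linalg.norm(d);x=np.array(x,float);x-=d*(x@d);x/=np.linalg.norm(x)
    return np.c_[x,d,np.cross(x,d)]
def tilt(az,t,jx):
    """tool pointing down, tilted by t towards world azimuth az"""
    return orient([np.sin(t)*np.cos(az),np.sin(t)*np.sin(az),-np.cos(t)],jx)
E
python3 - <<'E'
from h import *
w=bot.read_tool_rot(); print(R.from_quat([w[1],w[2],w[3],w[0]]).as_matrix().round(2))
def ik(name,p,Rm):
    for sg in(1,-1):
        M=Rm@np.diag([sg,1,sg]); s=bot.solve_ik(list(p),q(M)); print(name,sg,None if s is None else np.round(s,2))
ty=np.radians(-177.7)
# tray grasp
ik('grasp',[.541,.1735,.073],orient([0,0,-1],[np.cos(ty),np.sin(ty),0]))
g=bot.grip_depth
def traypose(lip,tl,yaw=np.pi):
    # lip edge world position, tilt tl -> tool pose
    Rt=R.from_euler('z',yaw).as_matrix()@R.from_euler('y',tl).as_matrix()
    o=np.array(lip)-Rt@[.089,0,.009]
    gp=o+Rt@[0,0,.088]
    M=np.c_[Rt[:,0],-Rt[:,2],-Rt[:,1]]; M[:,2]=np.cross(M[:,0],M[:,1])
    return o,gp+M[:,1]*g,M
for tl in(0,.4,.8,1.0):
    o,p,M=traypose([.615,-.295,.165],tl); print(o,p); ik('pour%.1f'%tl,p,M)
cy=CH[2]
for oy in(.045,-.045):
  for ox in (-.20,-.125):
    ik('drawer',W([ox,oy,.03]),tilt(cy,np.radians(55),[1,0,0]))
for th in(1.6,.8,0):
    P=W([.09-.15*np.cos(th)+.01*np.sin(th)+.011,0,.133+.15*np.sin(th)+.01*np.cos(th)]); ik('lid',P,orient([0,0,-1],[1,0,0]))
for a in(1.5,.7,0):
    P=W([-.1-.044*np.sin(a),0,.108-.044*np.cos(a)]); ik('catch',P,tilt(cy,np.radians(50),[1,0,0]))
for oy in(-.05,-.104):
  for ox in(-.05,.02): ik('valve',W([ox,oy,.1]),orient([0,0,-1],[np.cos(cy+np.pi/2),np.sin(cy+np.pi/2),0]))
print(px('top',[[535,105],[534,220]],0),px('top',[[535,105],[534,220]],.1),bot.read_clock())
E
```

```text
[[ 0.29 -0.    0.96]
 [-0.96  0.    0.29]
 [-0.   -1.    0.  ]]
grasp 1 [ 0.18  0.51 -0.35  0.71  0.   -1.43]
grasp -1 [ 0.18  0.51 -0.35  0.71  0.    1.71]
[ 0.704 -0.295  0.156] [ 0.704  -0.295   0.2253]
pour0.0 1 [-0.49  0.77  0.53  1.33  0.   -2.06]
pour0.0 -1 [-0.49  0.77  0.53  1.33  0.    1.08]
[ 0.70047919 -0.295       0.19136868] [ 0.6734925  -0.295       0.25519821]
pour0.4 1 [-0.61  0.4  -0.09  0.74  0.22 -2.14]
pour0.4 -1 [-0.61  0.4  -0.09  0.74  0.22  1.  ]
[ 0.6834631  -0.295       0.22257433] [ 0.63375032 -0.295       0.27085611]
pour0.8 1 [-0.76  0.2  -0.58  0.15  0.52 -2.16]
pour0.8 -1 [-0.76  0.2  -0.58  0.15  0.52  0.98]
[ 0.67066014 -0.295       0.2350282 ] [ 0.6123462  -0.295       0.27247115]
pour1.0 1 [-0.85  0.18 -0.8  -0.2   0.68 -2.12]
pour1.0 -1 [-0.85  0.18 -0.8  -0.2   0.68  1.02]
drawer 1 [ 0.13  0.81 -0.35  0.58 -0.95  1.78]
drawer -1 [ 0.13  0.81 -0.35  0.58 -0.95 -1.37]
drawer 1 [-0.01  0.77 -0.45  0.33 -0.96  1.55]
drawer -1 [-0.01  0.77 -0.45  0.33 -0.96 -1.59]
drawer 1 [ 0.15  0.73 -0.58  0.45 -0.95  1.81]
drawer -1 [ 0.15  0.73 -0.58  0.45 -0.95 
[... 481 characters left out ...]
  -0.56  0.35 -0.87  1.51]
catch -1 [-0.03  0.6  -0.56  0.35 -0.87 -1.63]
catch 1 [-0.09  0.61 -0.59  0.25 -0.87  1.43]
catch -1 [-0.09  0.61 -0.59  0.25 -0.87 -1.71]
valve 1 [-0.63  0.43 -0.41  0.73  0.    0.93]
valve -1 [-0.63  0.43 -0.41  0.73  0.   -2.21]
valve 1 [-0.73  0.49 -0.31  0.78  0.    0.83]
valve -1 [-0.73  0.49 -0.31  0.78  0.   -2.31]
valve 1 [-0.7   0.35 -0.53  0.69  0.    0.86]
valve -1 [-0.7   0.35 -0.53  0.69  0.   -2.28]
valve 1 [-0.8   0.42 -0.42  0.73  0.    0.76]
valve -1 [-0.8   0.42 -0.42  0.73  0.   -2.38]
[[ 0.85108672 -0.57670166  0.        ]
 [ 0.53215853 -0.55716065  0.        ]] [[ 0.80881541 -0.52681375  0.1       ]
 [ 0.51721144 -0.50894691  0.1       ]] 1.7
```

Run:
```python
from h import *
O=orient([0,0,-1],[np.cos(np.radians(2.3)),np.sin(np.radians(2.3)),0])
bot.move_linear([.161,-.526,.42],speed=.3)
bot.move_pose([.54,.12,.40],q(O))
bot.set_gripper(.6)
bot.move_pose([.5405,.174,.16],q(O))
print(bot.read_position(),bot.read_ft_force(),bot.read_clock())
f=bot.move_linear([.5405,.174,.073],speed=.12,until_force=8)
print(f,bot.read_position(),bot.read_ft_force())
bot.set_gripper(0,grasp_force=110)
print(bot.read_gripper_width(),bot.read_ft_force(),bot.read_clock())
pic("scene","g1",(280,60,480,260),3);pic("top","g1t",(170,130,340,300),3)
```

```text
[0.54177001 0.17407869 0.16131559] [ 0.16648999  0.50106967 -0.47742549] 6.525
False [0.54129782 0.17409494 0.07384363] [-0.76820895 -0.29526613 -0.42757341]
0.1158912416540081 [ 0.2683775  -0.73471022  5.6716427 ] 7.85
```

View pics/g1.png

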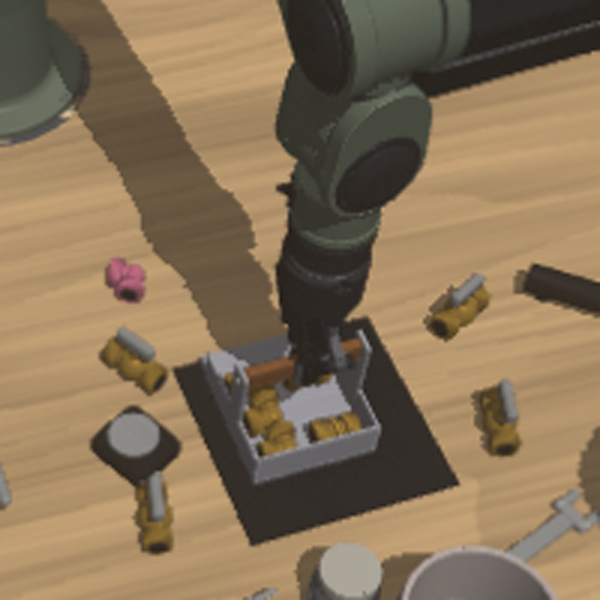

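View pics/g1t.png

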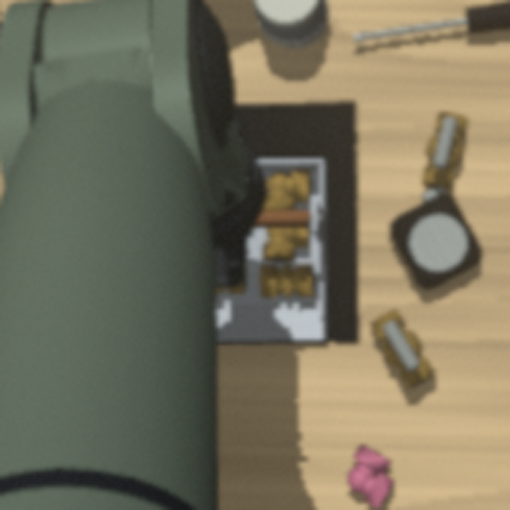

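```bash
cat >> h.py <<'E'
def traypose(lip,tl,yaw=np.pi):
    Rt=R.from_euler('z',yaw).as_matrix()@R.from_euler('y',tl).as_matrix()
    o=np.array(lip)-Rt@[.089,0,.009]
    gp=o+Rt@[0,0,.088]
    M=np.c_[-Rt[:,0],-Rt[:,2],np.cross(-Rt[:,0],-Rt[:,2])]
    return o,gp+M[:,1]*bot.grip_depth,M
E
python3 - <<'E'
from h import *
bot.move_linear([.5413,.174,.26],speed=.15)
print(bot.read_ft_force(),bot.read_gripper_width())
o,p,M=traypose([.618,-.293,.185],0)
bot.move_linear(p,speed=.2,rotation=q(M))
print(bot.read_position(),bot.read_gripper_width(),bot.read_clock())
pic("scene","c1",(120,60,380,300),2.5);pic("top","c1t",(330,80,560,300),2.5)
E
```

```text
[-0.2311386  -0.90346745 -5.23836077] 0.11767446639742961
[ 0.70699896 -0.29238119  0.24555687] 0.12540072349046144 11.975
```

View pics/c1.png

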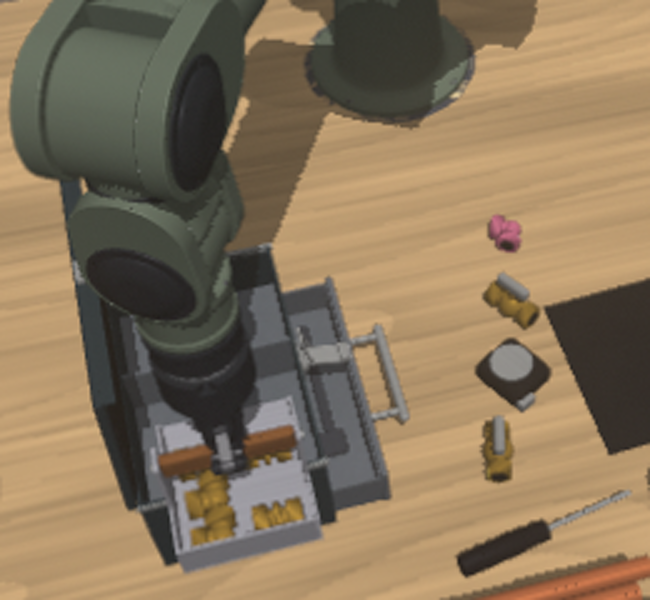

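View pics/c1t.png

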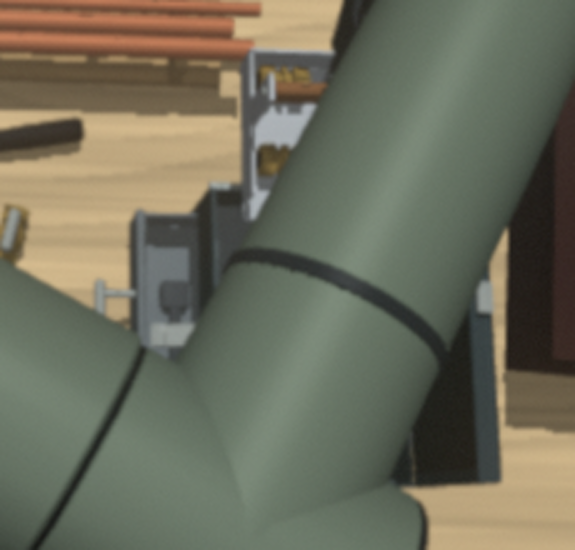

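Run:
```python
from h import *
for tl,z,w in((.35,.17,0),(.5,.165,.3),(.6,.165,.3),(.7,.165,.4),(.8,.165,.4)):
    o,p,M=traypose([.618,-.293,z],tl)
    bot.move_linear(p,speed=.06,rotation=q(M)); bot.wait(w)
    print(tl,bot.read_ft_force().round(1) if hasattr(bot.read_ft_force(),'round') else bot.read_ft_force(),bot.read_clock())
pic("scene","p1",(120,60,380,300),2.5)
```

```text
0.35 [ 0.4  0.4 -5.2] 12.8
0.5 [ 0.2  0.1 -3.6] 13.4833
0.6 [-0.2 -0.3 -2.3] 14.1083
0.7 [ 0.   0.1 -2.2] 14.8333
0.8 [-0.  -0.1 -3.4] 15.5583
```

View pics/p1.png

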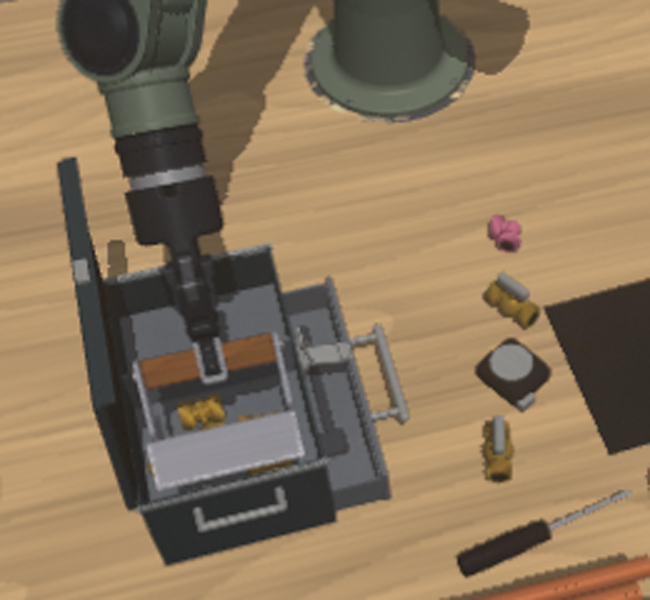

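Run:
```python
from h import *
for tl,z,w in((.95,.175,.3),(1.05,.18,.5)):
    o,p,M=traypose([.618,-.293,z],tl)
    bot.move_linear(p,speed=.08,rotation=q(M)); bot.wait(w)
    print(tl,bot.read_ft_force(),bot.read_clock())
pic("scene","p2",(120,60,380,300),2.5)
```

```text
0.95 [ 0.73676196  0.02536187 -2.57101801] 16.3083
1.05 [-0.51655875 -0.51444164 -2.56453666] 17.1083
```

View pics/p2.png

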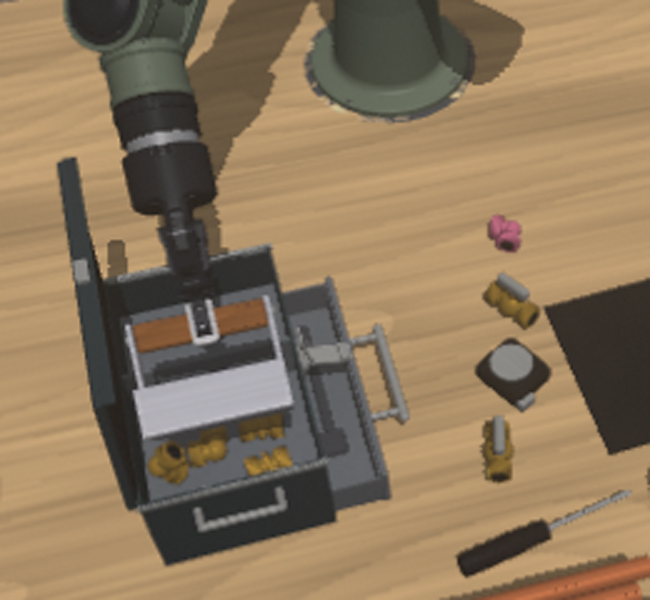

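Run:
```python
from h import *
o,p,M=traypose([.618,-.293,.21],.5)
bot.move_linear(p,speed=.15,rotation=q(M))
o,p,M=traypose([.618,-.293,.23],0)
bot.move_linear(p,speed=.15,rotation=q(M))
bot.move_linear([.552,.185,.22],speed=.25)
f=bot.move_linear([.552,.187,.085],speed=.15); print(bot.read_ft_force())
f=bot.move_linear([.552,.187,.071],speed=.03,until_force=5); print(f,bot.read_position(),bot.read_clock(),bot.read_ft_force())
pic("scene","m1",(130,60,450,290),2.4)
```

```text
[-0.07293994  0.22423864 -2.36342337]
True [0.55270989 0.18717502 0.07400235] 22.9667 [0.37485108 0.12339046 4.03630358]
```

View pics/m1.png

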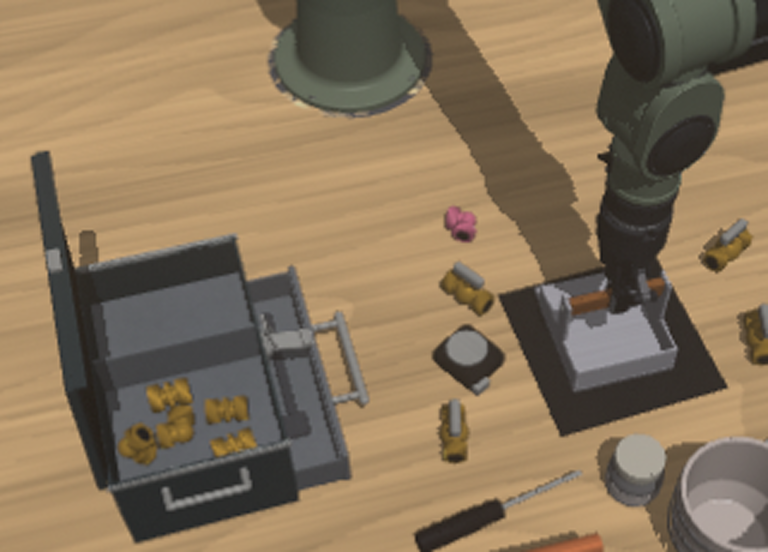

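Run:
```python
from h import *
bot.set_gripper(.6)
bot.move_linear([.552,.187,.2],speed=.2)
bot.move_pose([.45,-.08,.35],down(0))
t=pic("top","v1",(140,110,380,310),3.3)
s=pic("scene","v1s",(280,120,480,270),4)
for n in("top","scene"):
    if n=="scene": s=bot.camera(n)
    print(n,[(np.round(d['bbox']).astype(int).tolist(),round(d['confidence'],2)) for d in bot.search_frame(n,"valve1")])
print(bot.read_clock(), bot.read_joint_positions())
```

```text
top [([175, 165, 16, 28], 0.83), ([324, 162, 17, 28], 0.68), ([158, 223, 30, 22], 0.63), ([297, 234, 16, 24], 0.55), ([216, 179, 59, 59], 0.47), ([491, 128, 40, 145], 0.31)]
scene [([314, 168, 20, 24], 0.85), ([313, 223, 12, 30], 0.74), ([442, 184, 9, 26], 0.63)]
25.7417 [-3.36112295e-01  9.68164311e-02 -1.84191958e-01  1.29092849e+00
  6.11753157e-05  1.23324377e+00]
```

View pics/v1.png

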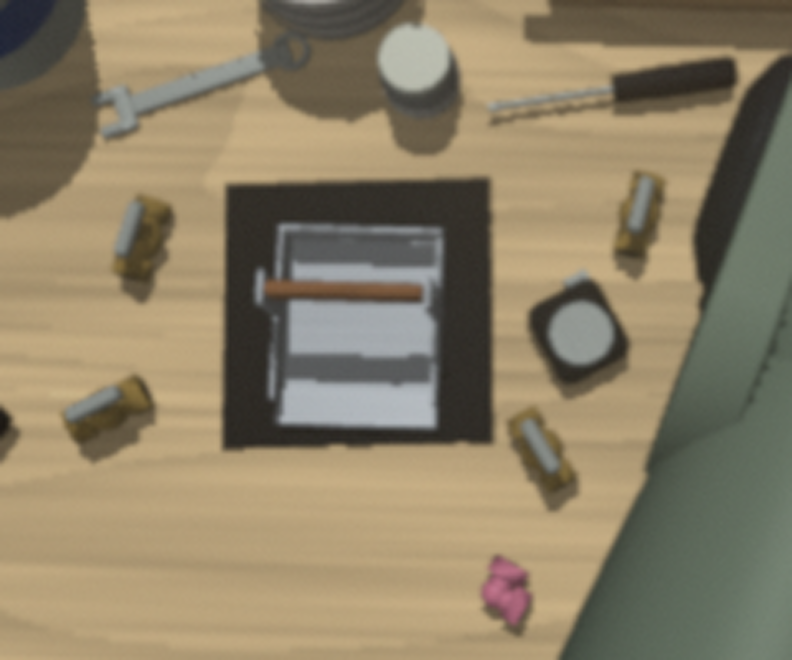

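View pics/v1s.png

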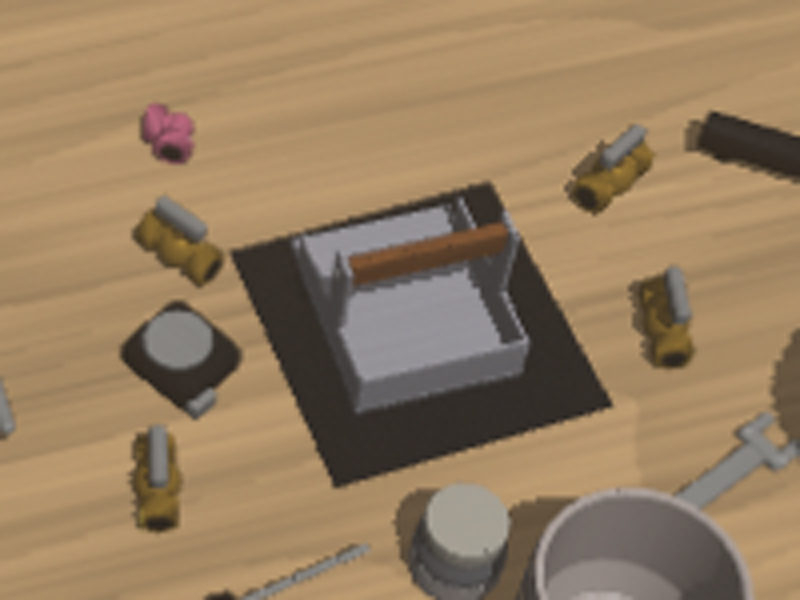

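```bash
cat >> h.py <<'E'
def valves(n="top"):
    im=bot.camera(n); out=[]
    hsv=cv2.cvtColor(im,cv2.COLOR_RGB2HSV)
    for d in bot.search_frame(n,"valve1"):
        l,t,w,h=d['bbox']
        if w*h>1500 or d['confidence']<.4: continue
        l,t,r,b=int(l-4),int(t-4),int(l+w+5),int(t+h+5)
        big=cv2.resize(im[t:b,l:r],None,fx=6,fy=6,interpolation=cv2.INTER_CUBIC)
        hv=cv2.cvtColor(big,cv2.COLOR_RGB2HSV)
        m=((hv[:,:,1]<60)&(hv[:,:,2]>95)).astype(np.uint8)
        k,lab,st,ce=cv2.connectedComponentsWithStats(m)
        if k<2: print('no seg',d);continue
        i=1+np.argmax(st[1:,4])
        pts=np.argwhere(lab==i)[:,::-1].astype(np.float32)
        uv=(pts+.5)/6-.5+[l,t]
        P=px(n,uv,.055 if n=="top" else .052)[:,:2]
        c=P.mean(0);u,s,vt=np.linalg.svd(P-c,full_matrices=False)
        a=vt[0];ext=(P-c)@vt.T
        c=c+vt.T@((np.percentile(ext,1,axis=0)+np.percentile(ext,99,axis=0))/2)
        ang=np.degrees(np.arctan2(a[1],a[0]))%180
        out.append((c.round(4),ang.round(1),np.ptp(ext,axis=0).round(3),(uv.mean(0)).round(1)))
    return out
E
python3 - <<'E'
from h import *
for n in("top","scene"):
    for v in valves(n): print(n,*v)
print(bot.read_clock())
E
```

```text
top [0.4696 0.3758] 119.2 [0.044 0.012] [167.3 231.6]
top [ 0.6324 -0.0271] 165.7 [0.044 0.013] [333.8 171.2]
top [0.4474 0.0428] 33.2 [0.043 0.013] [303.3 244.6]
top [0.6024 0.3598] 165.6 [0.044 0.013] [178.1 178.5]
scene [ 0.6351 -0.029 ] 166.0 [0.047 0.011] [319.4 233.2]
scene [0.4702 0.3755] 119.6 [0.044 0.014] [435.6 155.5]
scene [0.6048 0.3586] 166.3 [0.046 0.011] [449.4 192.8]
scene [ 0.5775 -0.3105] 148.4 [0.093 0.051] [208.7 243.3]
scene [0.4492 0.0418] 31.7 [0.046 0.014] [325.2 173.7]
25.9417
```

```bash
cat >> h.py <<'E'
def pickplace(c,ang,slot,tl=0.,rel=.28,ref=None):
    j=bot.read_joint_positions()
    best=None
    for k in(0,np.pi):
        psi=np.radians(ang)+np.pi/2+k
        j6=np.pi/2+np.arctan2(c[1],c[0])-psi; j6=(j6+np.pi)%(2*np.pi)-np.pi
        if best is None or abs(j6-.9)<best[0]: best=(abs(j6-.9),psi)
    O=down(best[1])
    bot.set_gripper(.42)
    bot.move_pose([c[0],c[1],.15],O)
    f=bot.move_linear([c[0],c[1],.032],speed=.15,until_force=8)
    if f: print('hit',bot.read_position())
    bot.set_gripper(0,grasp_force=60)
    print('grip',round(bot.read_gripper_width(),3),'pos',np.round(bot.read_position(),4))
    bot.move_linear([c[0],c[1],.23],speed=.25)
    print('w',bot.read_gripper_width(),'F',np.round(bot.read_ft_force(),1))
    # place
    jx=np.array([np.cos(CH[2]+np.pi/2),np.sin(CH[2]+np.pi/2),0])
    M=tilt(CH[2],tl,jx)
    tcp=W([slot[0]-0.05*np.sin(tl)*0,slot[1],.0])
    bot.move_pose([tcp[0],tcp[1],.23],q(M))
    zt=.101+.03*np.sin(tl)
    f=bot.move_linear([tcp[0],tcp[1],zt],speed=.15,until_force=8)
    print('down',f,np.round(bot.read_position(),4),np.round(bot.read_ft_force(),1))
    bot.set_gripper(rel)
    bot.move_linear([tcp[0],tcp[1],.24],speed=.25)
    print('t',bot.read_clock())
E
python3 - <<'E'
from h import *
pickplace([.6335,-.028],165.8,(.022,-.050),tl=np.radians(5))
pic("scene","q1",(120,100,350,290),3)
for n in("top","scene"):
    for v in valves(n): print(n,*v)
E
```

```text
grip 0.123 pos [ 0.6347 -0.0282  0.0335]
w 0.12995287926178736 F [-0.2  0.9 -1.8]
down True [ 0.4733 -0.3254  0.1034] [-0.7 -1.   5. ]
t 32.6083
top [ 0.4771 -0.3484] 87.4 [0.051 0.024] [462.7 235.7]
top [0.4475 0.0428] 33.3 [0.043 0.013] [303.3 244.6]
top [0.6025 0.3599] 165.6 [0.044 0.013] [178.1 178.5]
top [0.4697 0.3759] 119.2 [0.044 0.011] [167.3 231.6]
scene [0.4494 0.0417] 31.4 [0.046 0.014] [325.1 173.7]
scene [0.6061 0.3581] 165.7 [0.047 0.011] [449.4 192.9]
scene [0.4706 0.3749] 120.2 [0.047 0.015] [435.6 155.6]
scene [ 0.4225 -0.3293] 84.5 [0.108 0.081] [192.2 192.9]
```

View pics/q1.png

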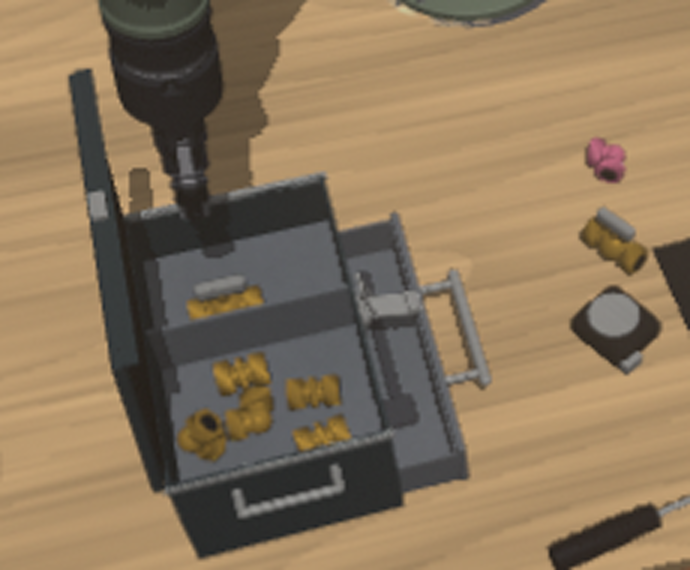

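```bash
cat >> h.py <<'E'
def locate(near):
    r=[]
    for n in("top","scene"):
        v=[x for x in valves(n) if x[0][1]>-.2 and .03<x[2][0]<.06]
        if v:
            b=min(v,key=lambda x:np.hypot(*(x[0]-near)))
            if np.hypot(*(b[0]-near))<.08: r.append(b)
    if not r: return None
    a=np.radians([x[1]*2 for x in r]); ang=np.degrees(np.arctan2(np.sin(a).mean(),np.cos(a).mean()))/2
    c=np.mean([x[0] for x in r],axis=0)
    print('located',len(r),c.round(4),round(ang,1),[x[0].tolist() for x in r]); return c,ang
E
python3 - <<'E'
from h import *
c,a=locate([.4485,.0422]); pickplace(c,a,(.022,-.104),tl=np.radians(5))
c,a=locate([.604,.359]); pickplace(c,a,(-.048,-.050))
pic("scene","q2",(120,100,350,290),3)
for n in("top","scene"):
    for v in valves(n): print(n,*v)
E
```

```text
located 2 [0.4484 0.0422] 32.4 [[0.4475, 0.0428], [0.4494, 0.0417]]
grip 0.13 pos [0.4493 0.0422 0.0329]
w 0.127531288310517 F [-0.   0.1 -2. ]
down True [ 0.4192 -0.3256  0.1031] [-0.6  1.7  6.9]
t 40.1583
located 2 [0.6042 0.359 ] -14.3 [[0.6024, 0.3599], [0.606, 0.3581]]
grip 0.126 pos [0.6052 0.3595 0.0336]
w 0.12357652562974437 F [ 0.1 -0.6 -2.5]
down True [ 0.4721 -0.2549  0.1012] [ 0.6 -0.1  3.9]
t 49.45
top [ 0.4789 -0.2682] 90.1 [0.047 0.013] [430.5 235.2]
top [ 0.4244 -0.2967] 166.3 [0.049 0.025] [442.2 255.4]
scene [ 0.4164 -0.3318] 86.0 [0.075 0.037] [192.2 194.4]
scene [0.4703 0.3753] 120.2 [0.045 0.014] [435.6 155.5]
scene [ 0.4184 -0.326 ] 94.6 [0.118 0.085] [193.4 194.7]
scene [ 0.4204 -0.2618] 94.1 [0.082 0.068] [216.4 187. ]
```

View pics/q2.png

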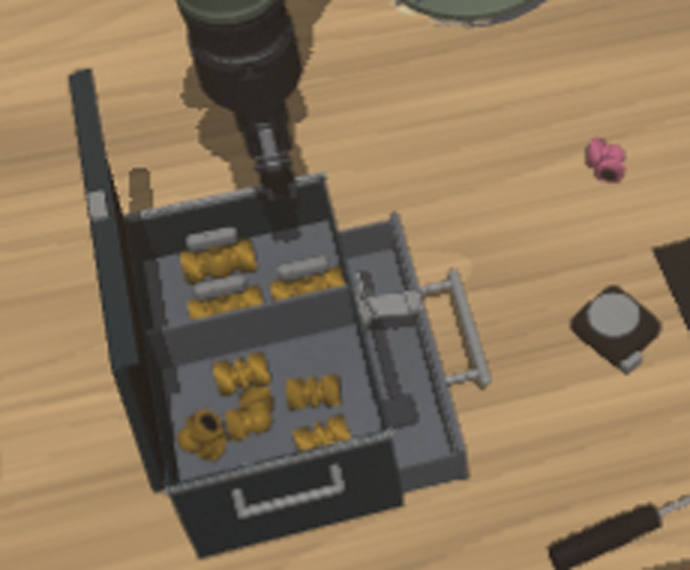

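Three valves stand in the small compartment at (215,255), (225,300) and (305,280) in the crop. The last one is still at its earlier place.

Run:
```python
from h import *
c,a=locate([.470,.3755]); pickplace(c,a,(-.048,-.104))
bot.move_pose([.50,.02,.30],q(tilt(CH[2],np.radians(50),[1,0,0])))
bot.set_gripper(0)
pic("scene","q3",(120,100,480,290),2.2)
pic("top","q3t",(150,110,540,290),2)
print(bot.read_clock())
```

```text
located 2 [0.47   0.3757] -60.6 [[0.4697, 0.3759], [0.4703, 0.3754]]
grip 0.126 pos [0.4708 0.3762 0.0332]
w 0.12169531631993898 F [ 0.1 -0.6 -0.8]
down True [ 0.4177 -0.2556  0.101 ] [-1.6  0.7  5.5]
t 58.7583
60.3917
```

View pics/q3.png

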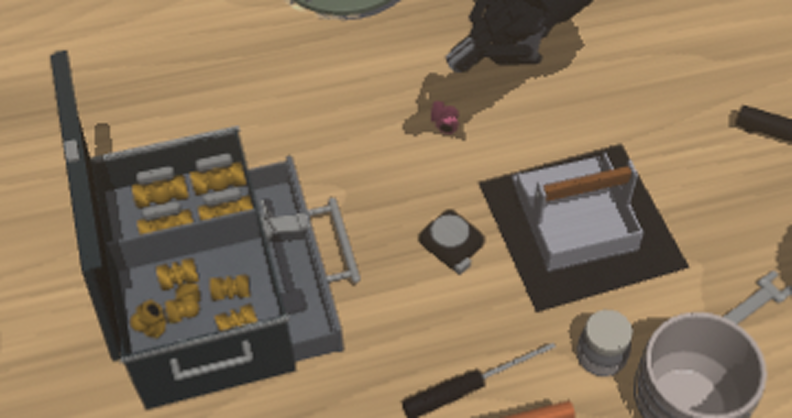

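View pics/q3t.png

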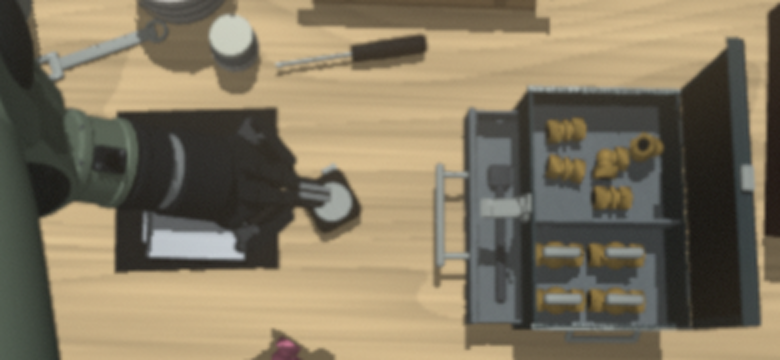

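Run:
```python
from h import *
t=np.radians(50);M=tilt(CH[2],t,[1,0,0]);Q=q(M);oy=-.045
d=np.array([np.sin(t),0,-np.cos(t)])
B=np.array([-.185,oy,.043]);n=np.array([np.cos(t),0,np.sin(t)])
Tc=B+.02*d-.0165*n-np.array([.012,0,0])
print(Tc,W(Tc))
bot.move_pose(W(Tc-.12*d),Q)
f=bot.move_linear(W(Tc),speed=.1,until_force=6);print(f,bot.read_position(),bot.read_ft_force())
if not f:
    e=Tc.copy();e[0]=-.125+.0047+.012
    f=bot.move_linear(W(e),speed=.05,until_force=12);print(f,bot.read_position(),W(e),bot.read_ft_force(),bot.read_clock())
pic("scene","d1",(120,100,350,290),3)
pic("top","d1t",(340,110,540,290),3.5)
```

```text
[-0.19228511 -0.045       0.01750451] [ 0.47674587 -0.11210722  0.01750451]
False [ 0.4771391  -0.11183257  0.01785437] [0.59783023 0.16740289 0.21773093]
True [ 0.4772204  -0.18810057  0.01586854] [ 0.47764418 -0.19608752  0.01750451] [ 0.69086134 -0.40946689  0.63947347] 63.975
```

View pics/d1.png

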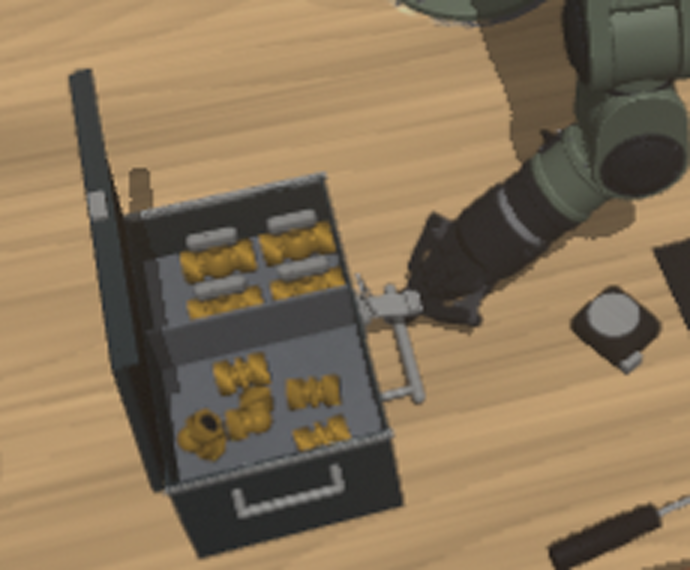

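View pics/d1t.png

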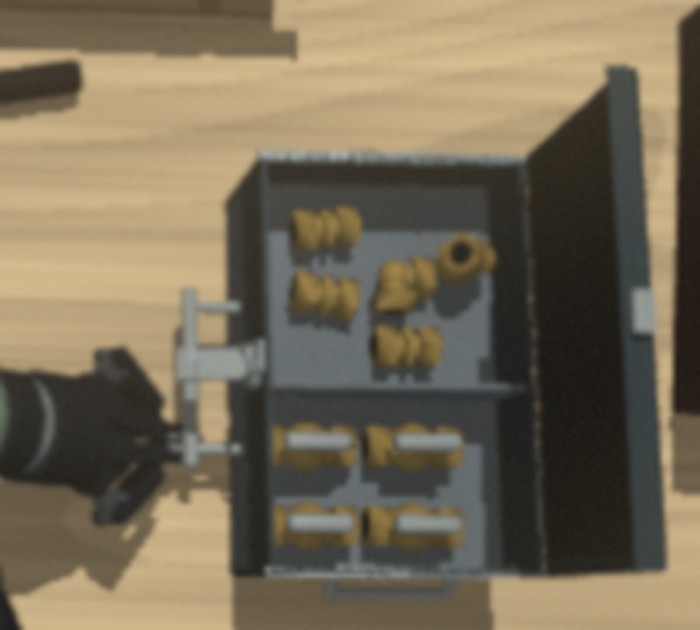

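Run:
```python
from h import *
print(px('top',np.array([[189,300],[191,460]])/3.5+[340,110],.048).round(4), [proj('top',W([-.125,y,.048])).round(1) for y in(.05,-.05)])
p=bot.read_position();print(p)
f=bot.move_linear([p[0],p[1]-.01,p[2]],speed=.03,until_force=18);print(f,bot.read_position(),bot.read_ft_force())
```

```text
[[ 0.5763 -0.179   0.048 ]
 [ 0.462  -0.1808  0.048 ]] [array([[393.7, 197.2]]), array([[394.1, 237.2]])]
[ 0.47722628 -0.18783827  0.01572109]
True [ 0.47700991 -0.19126115  0.01284736] [ 1.01113153 -0.49548507 -0.73453842]
```

Run:
```python
from h import *
p=np.array(bot.read_position())
t=np.radians(50)
bot.move_linear(p+[0,.006,.002],speed=.05)
dw=W([np.sin(t),0,0])-W([0,0,0]); dw[2]=-np.cos(t)
bot.move_linear(np.array(bot.read_position())-.13*dw,speed=.2)
print(bot.read_ft_force())
O=q(orient([0,0,-1],[1,0,0]));oy=-.03
bot.move_pose([.42,-.12,.42],O)
bot.move_linear(W([.13,oy,.42]),speed=.25)
print(bot.read_position(),bot.read_clock())
def T(th,r=.15,gap=0): return W([.09-r*np.cos(th)+(.01+gap)*np.sin(th)+.011,oy,.133+r*np.sin(th)+(.01+gap)*np.cos(th)])
f=bot.move_linear(W([.13,oy,.283]),speed=.15,until_force=8);print(f)
for th in(1.62,1.45,1.3,1.1,.9,.7,.5,.3,.15):
    f=bot.move_linear(T(th),speed=.1,until_force=25)
    print(th,f,np.round(bot.read_ft_force(),1))
    if f: break
pic("scene","l1",(120,60,350,290),2.5)
print(bot.read_clock())
```

```text
[-0.10396085  0.51013796 -0.86692096]
[ 0.49524261 -0.43368762  0.41984145] 68.15
False
1.62 False [-0.1 -0.4 -1. ]
1.45 False [ 0.1  0.1 -0.7]
1.3 False [-0.3  0.   0.3]
1.1 False [ 0.2  0.7 -0.2]
0.9 False [ 0.3 -0.   0.5]
0.7 False [-0.5 -0.1 -0. ]
0.5 False [-0.  -0.5  0.1]
0.3 False [ 0.6  0.2 -0.2]
0.15 False [-0.2  0.4 -0.3]
72.9417
```

View pics/l1.png

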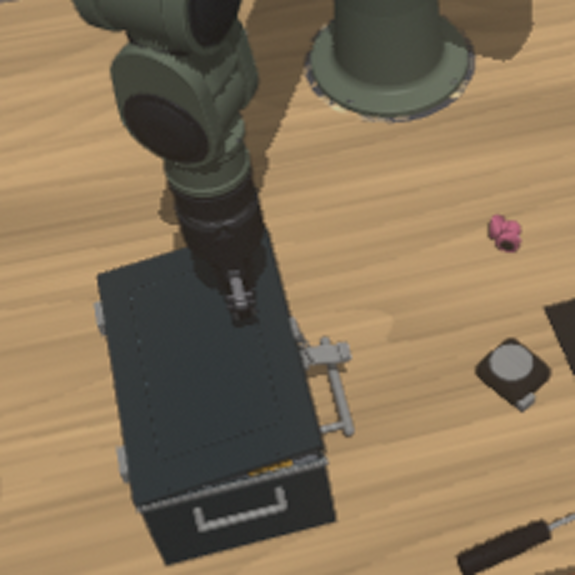

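Run:
```python
from h import *
oy=-.03
f=bot.move_linear(W([-.05,oy,.1385]),speed=.05,until_force=18)
print(f,bot.read_position(),bot.read_ft_force())
bot.wait(.3)
p=np.array(bot.read_position())
bot.move_linear(p+[0,0,.1],speed=.2)
pic("scene","l2",(120,60,350,290),2.5)
t=np.radians(50);Q=q(tilt(CH[2],t,[1,0,0]))
bot.move_linear(W([-.26,0,.26]),speed=.25)
bot.move_pose(W([-.26,0,.22]),Q)
pic("scene","l3",(130,110,330,290),3);pic("top","l3t",(340,110,540,290),3)
print(bot.read_clock(),bot.read_position())
```

```text
True [ 0.49382271 -0.25545542  0.1430433 ] [-1.66016276  1.93558102  8.13537875]
76.3583 [ 0.52145502 -0.04537254  0.22088058]
```

View pics/l2.png

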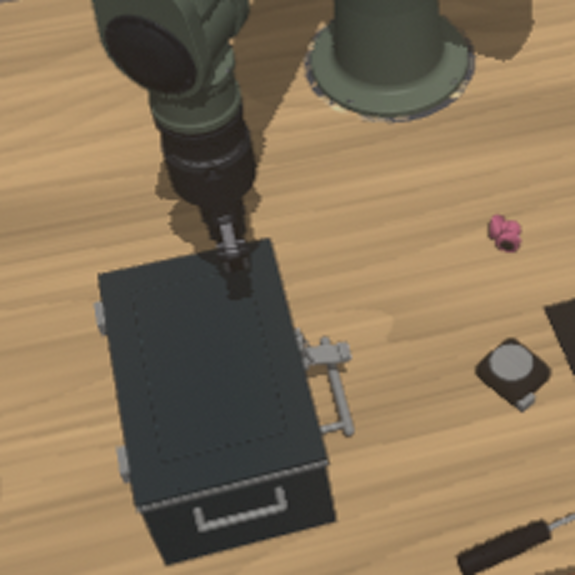

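View pics/l3.png

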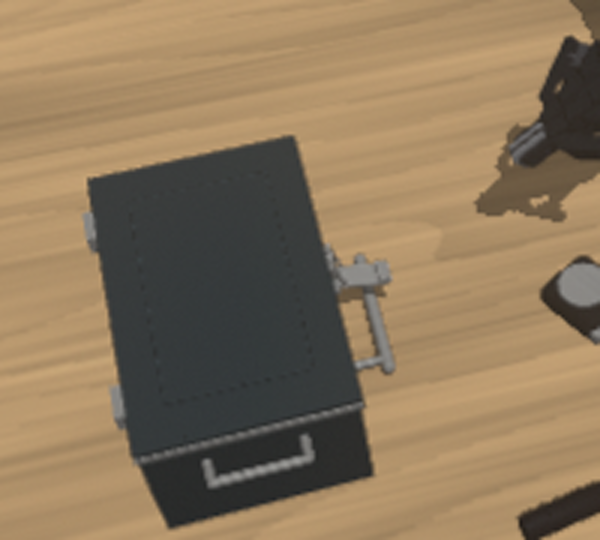

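View pics/l3t.png

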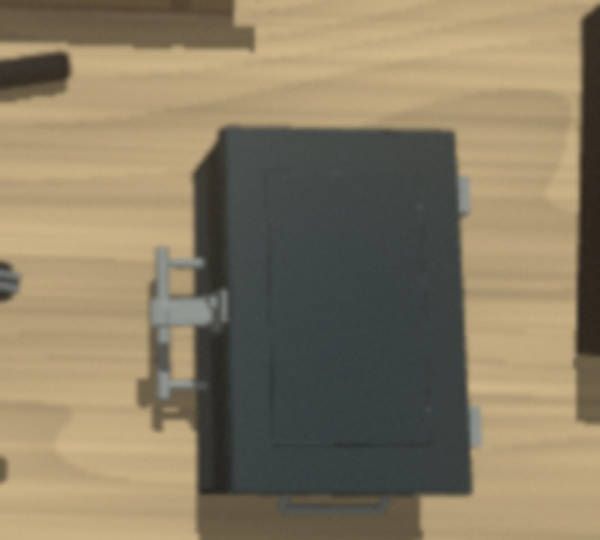

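Run:
```python
from h import *
t=np.radians(50);e=np.array([np.cos(t),np.sin(t)])
def T(a,r=.039,h=.003):
    na=np.array([-np.cos(a),np.sin(a)])
    P=np.array([-.094,.108])+r*np.array([-np.sin(a),-np.cos(a)])+h*na
    s=1 if e@na<0 else -1
    c=P-s*.011*e
    return W([c[0],0,c[1]])
bot.move_linear(T(1.5,h=.04),speed=.15)
f=bot.move_linear(T(1.5,h=.004),speed=.1,until_force=15);print(f,np.round(bot.read_ft_force(),1))
if not f:
  for a in(1.3,1.1,.9,.75,.6,.45,.3,.15):
    f=bot.move_linear(T(a),speed=.06,until_force=25)
    print(a,f,np.round(bot.read_ft_force(),1))
    if f: break
if not f:
    f=bot.move_linear(T(0,h=-.004),speed=.04,until_force=15);print(f,bot.read_position(),T(0),np.round(bot.read_ft_force(),1))
    bot.wait(.3)
pic("scene","k1",(130,110,330,290),3);pic("top","k1t",(340,110,540,290),3)
print(bot.read_clock())
```

```text
False [-0.  -0.3  0.3]
1.3 False [-0.7  0.  -0.8]
1.1 False [-0.8 -0.1 -0.1]
0.9 False [-0.6  1.   0. ]
0.75 False [0.6 0.5 0.5]
0.6 False [ 0.9  0.1 -0.1]
0.45 False [-0.2  0.2 -0.7]
0.3 False [-0.   0.2 -0.7]
0.15 False [ 1.1 -0.   0.3]
True [ 0.52293313 -0.20081958  0.05945833] [ 0.52268685 -0.19983529  0.06057351] [1.7 5.  0.9]
81.0917
```

View pics/k1.png

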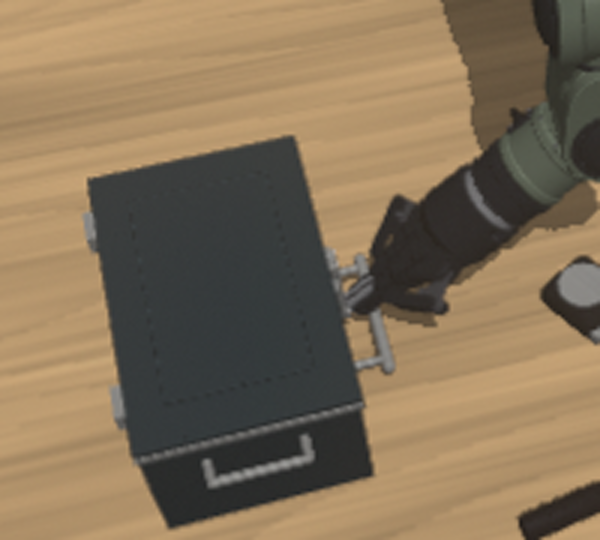

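Run:
```python
from h import *
t=np.radians(50)
p=np.array(bot.read_position())
f=bot.move_linear(p+[0,-.008,0],speed=.03,until_force=25);print(f,bot.read_position(),bot.read_ft_force());bot.wait(.3)
dw=W([np.sin(t),0,0])-W([0,0,0]); dw[2]=-np.cos(t)
bot.move_linear(p+[0,.003,.003],speed=.05)
bot.move_linear(p-.14*dw+[0,0,.05],speed=.15)
bot.move_pose([.42,.05,.40],down(0))
pic("scene","k2",(200,130,300,270),4);pic("top","k2t",(330,130,530,290),3.5)
pic("scene","full",None,1.2);pic("top","fullt",None,1.2)
print(bot.read_clock())
```

```text
True [ 0.52322907 -0.20085132  0.05884674] [-0.04158284  5.85909713  3.37309372]
84.3833
```

View pics/k2.png

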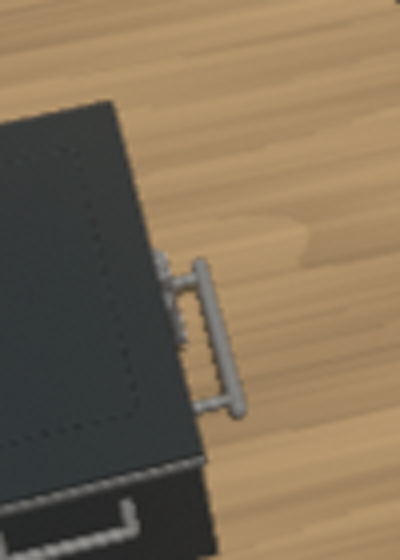

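View pics/k2t.png

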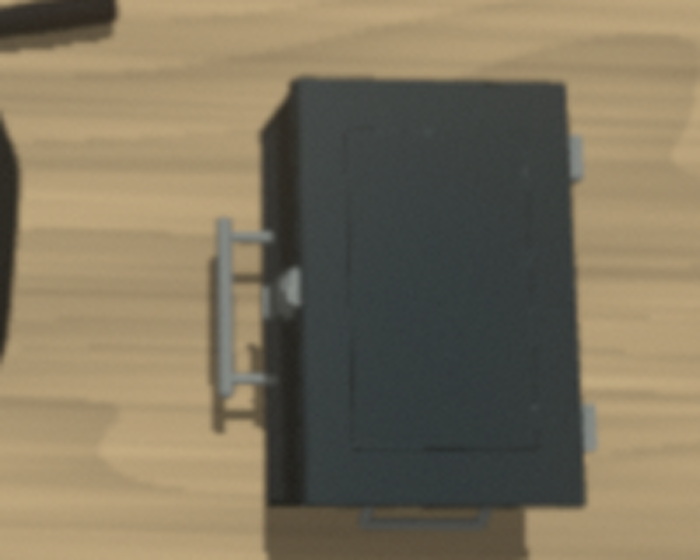

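View pics/full.png

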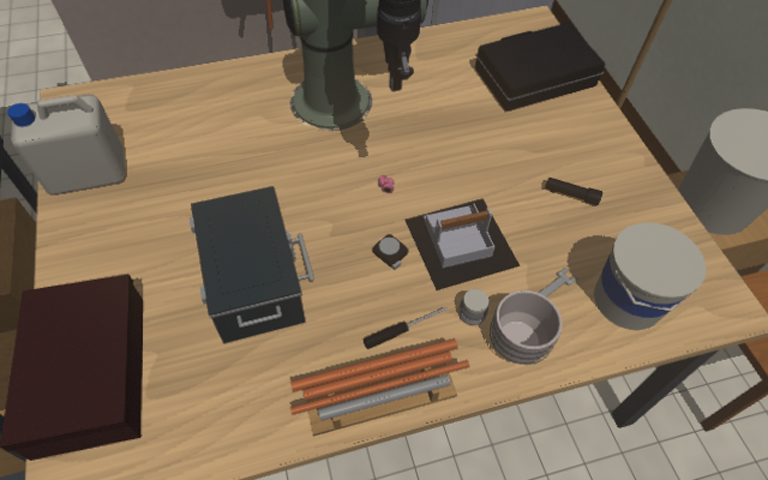

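Run:
```python
from h import *
for a in(0,.06,.12,.2,.3):
  for h in(.002,.004):
    P=[W([-.094-.048*np.sin(a)-h*np.cos(a),y,.108-.048*np.cos(a)+h*np.sin(a)]) for y in(.011,-.011)]
    print(a,h,proj('top',P).round(1).tolist())
im=pic("top","k3",(395,195,430,240),14)
print(bot.read_ft_force())
```

```text
0 0.002 [[406.4, 212.1], [406.5, 221.0]]
0 0.004 [[405.6, 212.1], [405.7, 221.0]]
0.06 0.002 [[405.3, 212.1], [405.4, 221.0]]
0.06 0.004 [[404.5, 212.1], [404.6, 221.0]]
0.12 0.002 [[404.1, 212.1], [404.2, 220.9]]
0.12 0.004 [[403.4, 212.0], [403.5, 220.9]]
0.2 0.002 [[402.7, 212.0], [402.8, 220.9]]
0.2 0.004 [[401.9, 211.9], [402.0, 220.8]]
0.3 0.002 [[400.9, 211.9], [401.0, 220.8]]
0.3 0.004 [[400.2, 211.8], [400.3, 220.7]]
[ 0.52982305 -1.16955726 -0.66825735]
```

View pics/k3.png

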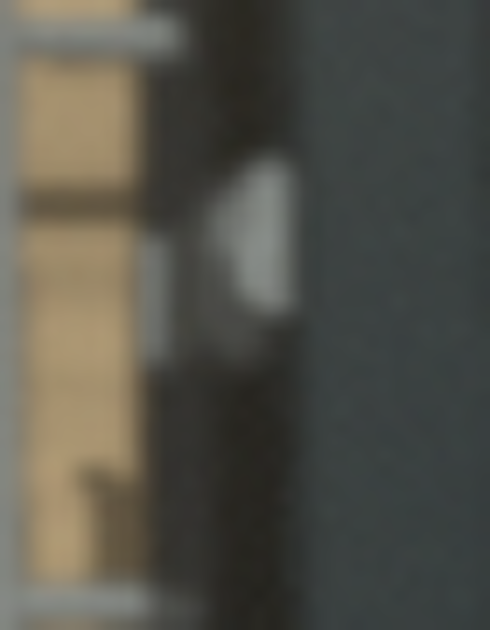

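Run:
```python
from h import *
print(proj('top',[W([-.09,y,z]) for y in(.03,-.03) for z in(0,.02,.132)]).round(1).tolist())
im=bot.camera('top').astype(int).sum(2)
for v in(207,215,217,219,230,235): print(v,im[v,396:416].tolist())
for n in("top","scene"):
    bot.camera(n)
    for th in("catch_tip","coupling1","elbow1","valve1","tape_measure","paste_jar","screwdriver","spanner","tray"):
        r=bot.search_frame(n,th); print(n,th,[(np.round(d['bbox']).astype(int).tolist(),round(d['confidence'],2)) for d in r][:3])
```

```text
[[404.2, 208.4], [405.7, 207.2], [414.9, 199.3], [404.5, 231.5], [405.9, 230.6], [415.3, 225.1]]
207 [370, 375, 382, 380, 380, 380, 380, 360, 288, 197, 159, 156, 154, 152, 157, 185, 255, 326, 343, 275]
215 [360, 372, 389, 399, 393, 399, 393, 376, 337, 339, 308, 224, 199, 216, 228, 263, 350, 386, 375, 304]
217 [367, 390, 419, 428, 425, 426, 425, 405, 349, 336, 302, 222, 196, 205, 212, 217, 225, 244, 253, 220]
219 [380, 404, 429, 435, 438, 441, 435, 415, 352, 328, 290, 226, 195, 190, 195, 208, 202, 183, 155, 140]
230 [381, 404, 424, 423, 393, 323, 261, 248, 240, 198, 156, 151, 147, 144, 130, 112, 105, 110, 111, 130]
235 [368, 388, 423, 427, 414, 347, 275, 253, 240, 200, 158, 151, 151, 145, 127, 115, 113, 110, 116, 132]
top catch_tip []
top coupling1 [([412, 150, 87, 124], 0.55)]
top elbow1 []
top valve1 []
top tape_measure []
top paste_jar [([253, 117, 23, 26], 0.63)]
top screwdriver [([288, 130, 74, 12], 0.57)]
top spanner [([169, 123, 64, 31], 0.94)]
top tray []
scene catch_tip [([243, 204, 5, 10], 0.48)]
scene coupling1 []
scene elbow1 [([318, 144, 8, 17], 0.52), ([244, 195, 16, 40], 0.25)]
scene valve1 []
scene tape_measure [([315, 196, 24, 29], 0.91)]
scene paste_jar [([384, 240, 26, 30], 0.82)]
scene screwdriver [([302, 255, 72, 39], 0.84)]
scene spanner [([449, 222, 33, 24], 0.61), ([356, 173, 57, 51], 0.21)]
scene tray [([354, 174, 60, 48], 0.79)]
```

Run:
```python
from h import *
for a in(0,.06,.12,.2):
  for h in(.002,.006):
    P=[W([-.094-.048*np.sin(a)-h*np.cos(a),y,.108-.048*np.cos(a)+h*np.sin(a)]) for y in(.011,-.011)]
    print(a,h,proj('scene',P).round(1).tolist())
print(proj('scene',[W([-.09,y,.138]) for y in(.14,.011,-.011,-.14)]).round(1).tolist())
pic("scene","k4",(225,180,270,240),10)
```

```text
0 0.002 [[245.0, 215.5], [243.4, 208.9]]
0 0.006 [[246.5, 215.2], [244.8, 208.6]]
0.06 0.002 [[246.1, 215.2], [244.4, 208.6]]
0.06 0.006 [[247.5, 214.8], [245.8, 208.2]]
0.12 0.002 [[247.1, 214.9], [245.4, 208.3]]
0.12 0.006 [[248.6, 214.5], [246.8, 207.9]]
0.2 0.002 [[248.5, 214.4], [246.8, 207.8]]
0.2 0.006 [[249.9, 213.9], [248.2, 207.3]]
[[250.3, 242.2], [239.6, 199.7], [237.9, 192.9], [228.4, 155.4]]
```

View pics/k4.png

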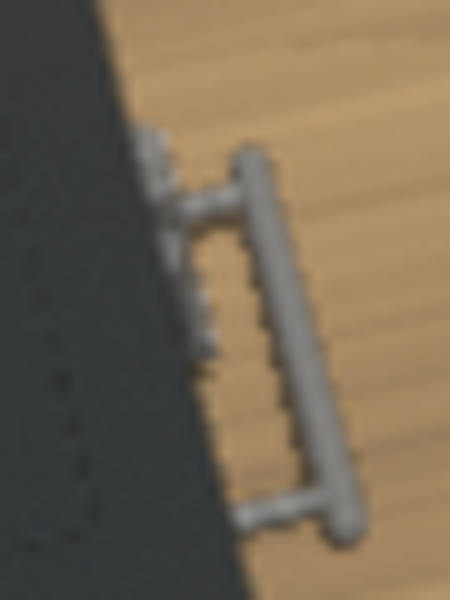

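Run:
```python
from h import *
print(bot.read_position(),bot.read_clock()); bot.close_job()
```

```text
[0.42000814 0.04999273 0.4000039 ] 85.5333
the job is handed in; nothing more can be done
```

The tool chest is packed, shut and clamped, and I handed the job in at 85.5 s. The job reports no verdict, so this rests on my own last checks.

**What I did**
- I tipped the tray over the large compartment. All five fittings (three couplings, two elbows) went in and none missed. The empty tray went back upright near the middle of its mat.
- I stood the four valves in the small compartment. One had been knocked about 40 mm aside early on, so I located it again before picking it up.
- I pushed the drawer home, lowered the lid, and then pressed the catch down. I left the pink look-alike and the other things on the bench alone.

**What the last checks showed**
- **Fittings and valves:** the last pictures before the lid closed show five fittings and four valves in their compartments. None is left on the bench.
- **Drawer:** the handle is where it should be when shut, to within about 1 mm in the picture.
- **Lid:** the tool met its top at 143 mm, which is its shut height.
- **Catch:** the lever came to a hard stop at 15 N and did not move further at 25 N. The pictures alone leave its angle between 0 and about 0.08 rad, because the lip at its tip blurs the edge; the limit is 0.12 rad.
- **Bystanders:** all four show in the scene picture where they were. The detector missed the tape measure and the tray in the last top view but found both in the scene view.

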